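# Shut and clip the rivet case

## Task

Close the lid of the rivet case on the bench, then fold its three clips (front, left and right) over and down onto the lid's rim one by one until each lies flat, fully home. Feel for where each one stops and press gently, since lid and clips crack above 20 N; do not fold a clip over before the lid is closed, and leave the jar, the mallet and the burnisher where they are.

Things in the scene. Friction and masses are not known exactly. Their poses are not given: they have to be found in the camera images.
- box: Grey plastic rivet case fixed to the bench, to be shut. Walls 150 (box x) by 200 (box y) mm, 75 mm high; origin at the centre of its underside, on the bench, z up. The lid hinge runs along box y on the far side, at box x = +78 mm, z = 75 mm; the front (-x) looks roughly towards the robot.
- lid (a joint): Hinge angle (rad) of the grey lid: 0 = closed flat on the rim, grows as the front edge rises. Plate 156 (box x) by 206 mm, its top face 8 mm above the hinge line (83 mm above the bench when closed), front edge 156 mm from the hinge line. Stiff hinge: it stays where left; 1 to 3 N down near the front edge closes it. Cracks above 20 N.
- clip_front (a joint): Angle (rad) of the black clip hinged on the middle of the box's front side (box -x): 0 = upright, below 0 = leaning outwards, above 0 = folded inwards over the lid's edge, 1.57 = flat, fully home (hard stop). Flap 44 mm wide, 40 long from the pivot, 4 thick, pivot line in its mid-plane. Stiff hinge: stays where left; about 2 N near its end turn it. Cracks above 20 N.
- front_spot (a point): Lowest place of clip_front's pivot: a point fixed in the box, 87 mm from its centre towards the front side (box -x), 86 mm above the bench. The true pivot lies 0 to 6 mm higher (differs from clip to clip, not measured, as the clips are riveted on by hand), so where the clip is home must be felt. The clip swings in the upright plane through this point, square to that wall.
- clip_left (a joint): Angle (rad) of the black clip hinged on the middle of the box's left side (box +y): 0 = upright, below 0 = leaning outwards, above 0 = folded inwards over the lid's edge, 1.57 = flat, fully home (hard stop). Flap 44 mm wide, 40 long from the pivot, 4 thick, pivot line in its mid-plane. Stiff hinge: stays where left; about 2 N near its end turn it. Cracks above 20 N.
- left_spot (a point): Lowest place of clip_left's pivot: a point fixed in the box, 112 mm from its centre towards the left side (box +y), 86 mm above the bench. The true pivot lies 0 to 6 mm higher (differs from clip to clip, not measured, as the clips are riveted on by hand), so where the clip is home must be felt. The clip swings in the upright plane through this point, square to that wall.
- clip_right (a joint): Angle (rad) of the black clip hinged on the middle of the box's right side (box -y): 0 = upright, below 0 = leaning outwards, above 0 = folded inwards over the lid's edge, 1.57 = flat, fully home (hard stop). Flap 44 mm wide, 40 long from the pivot, 4 thick, pivot line in its mid-plane. Stiff hinge: stays where left; about 2 N near its end turn it. Cracks above 20 N.
- right_spot (a point): Lowest place of clip_right's pivot: a point fixed in the box, 112 mm from its centre towards the right side (box -y), 86 mm above the bench. The true pivot lies 0 to 6 mm higher (differs from clip to clip, not measured, as the clips are riveted on by hand), so where the clip is home must be felt. The clip swings in the upright plane through this point, square to that wall.
- jar: Bystander: closed glass jar, 64 mm across, 85 mm high; origin at the centre of its underside.
- mallet: Bystander: wooden mallet about 220 mm long lying on the bench; origin on its underside.
- burnisher: Bystander: small turned wooden burnisher, 48 mm across, 75 mm high; origin at the centre of its underside.

How it is judged:
By the outcome, as a careful person would: the job done as asked, in the order asked, and still so for the second after the job is handed in, with the robot touching nothing.
It also fails if it takes over 61 s, if anything falls off the work surface, if the arm or the gripper's body presses on something with over 40 N, if the wrist force passes 120 N, or if a joint passes its speed limit or range.

## Robot

A 7-joint arm with a two-finger parallel gripper is mounted at the origin on the work surface. World frame = base frame: x ahead of the robot, y to its left, z up, the work surface at z = 0. Lengths are in mm, angles in rad, forces in N, time in s.
With the tool pointing down it reaches from about 425 to 1025 mm from the base axis. Payload 9.4 kg.
Tool frame: the origin (TCP) lies between the finger pads; the fingertips stand 14 mm ahead of it and the grasp point (between the pads) lies 5 mm behind it; z points along the fingers, y is the line along which they close (so a half turn about z gives the same grasp; the last joint's range is limited). The gripper opens to 85 mm and grips with 20 to 120 N. Pads are 22 mm wide; open, the fingers measure 114 mm over their backs; the gripper's body (76 mm by 85 mm) begins 54 mm behind the grasp point. The pads swing forward as they close: fully open they stand 13 mm farther back than shut.
Start: joints at [-1.276, 0.599, -0.003, 1.599, 0.002, 0.943, -0.08], TCP at [263.392, 675.462, 219.975] pointing down, gripper open.
Joint ranges: [-2.57, 2.57], [-0.35, 1.97], [-1.29, 1.29], [0.11, 2.56], [-1.05, 4.19], [0.11, 1.86], [-2.63, 2.63]. Speed limits (rad/s): [2.22, 2.22, 3.01, 3.01, 3.14, 3.14, 3.14].

## Interface

Orientations are given as a 3x3 rotation matrix whose columns are the frame's x, y, z axes.
In Python, from cell import arm gives the robot as it stands.
- The arm moves only by the tool arm_command, never from a script. Its argument "increments" is a list of rows, each a list of 3 entries, a list of its own where there are three numbers: the turn, a rotation vector about the world's x, y, z in rad, then the shift along the world's x, y, z in cm, then the closure, from 0 (fully open) to 1 (shut). In form: [[[rx, ry, rz], [dx, dy, dz], hand], ...]. A call has 1 to 12 rows; each row shifts and turns the commanded pose from where the row before left it; what a row does not reach is not made up. A row lasts 1/8 s, in which the tool goes at most 62.5 mm and 10.7 degrees, less where a joint would pass 70% of its speed; a pose out of reach is approached as far as the arm can. A call with a gripper value outside its range is refused whole. The fingers move at their own pace and stop on an object; "squeeze" is the grip in N (left out, the last holds). Time passes only in rows, so rows that do not move let the fingers close. It gives the time, the measured TCP pose, the force, the opening and the grip force at its end, in the units of the state.
- arm.get_obs(): the state, without advancing time (a new reading comes with each control period).
- arm.grab_frame(name): name is "scene" or "top"; returns (picture, depth): 480x640x3 uint8, red, green, blue; 480x640 float32, mm along the optical axis (not along the pixel's ray), 0 where there is no reading.
- arm.camera_info(name): a dict with "intrinsics" (3x3 intrinsics, pixels), "dist" ([k1, k2, p1, p2, k3] as OpenCV has them; the pictures are not rectified), "R" (3x3) and "t" (3): a world point X has camera coordinates R X + t. Camera axes: x right, y down, z forward; pixel columns grow to the right and rows downward; lengths in mm; the calibration is good to about 2 mm. A picture is of the moment at which its call begins. camera_info takes no time and is no camera call.
- arm.hand_in(): hands the job in; it is judged then, once.
Trained networks look in the newest picture that a camera, given by its name, has taken for a name from the list of things; names that differ only in an ending like _2 or _b are one class to them, and where a whole thing is asked for, a point or a joint stands for the part that bears it (a point fixed in the world has none). Each returns a list of dicts, best first, with "confidence" (0 to 1); they miss things now and then, are a little off and sometimes report something else, mostly with a low value. They report only what shows in the picture. A call takes as long as a camera call.
- arm.look_for(query, camera): "at" ([column, row] in pixels, amid what is visible of it).
The state is a dict: "clock": time; "qpos": joint angles; "dq": joint speeds; "tau": joint torques, N m; "eef_pos": TCP position; "ee_rot": TCP orientation; "ft_force": force on the tool from outside, world axes, zero at the start; "torque": the same for the moment, N m; "width": finger opening in mm; "gripper_force": force on a finger pad.
Only numpy, scipy, OpenCV 4.12 (cv2) and the standard library are available. Lean on these libraries where they do the work, as an engineer would, in place of code of your own. Each camera call takes 0.05 s, during which the arm holds its last target. There are 200 camera calls.

## Working session

There is one attempt and no reset: what is moved stays moved. The work goes in short steps, Python scripts to look and compute and a tool call to move; the robot and the scene stay as the last step left them, time stands still between calls to the robot, and variables do not carry over. Pictures are saved under pics/ and viewed, at most 10 in all, crops included, and the job is handed in when it is done.

Besides the shell and the picture viewer there is one more tool, called after "Emit:" as name(argument=value, ...) on one line, values as JSON. arm_command: Moves the arm, as the interface text tells. Its arguments: {"type":"object","properties":{"increments":{"type":"array","items":{"type":"array"}},"squeeze":{"type":"number"}},"required":["increments"]}

```bash
mkdir -p pics; ls
cat > h.py <<'E'
import numpy as np, cv2
from cell import arm
def grab(n,f=None):
    p,d=arm.grab_frame(n)
    if f: cv2.imwrite('pics/'+f,p[:,:,::-1])
    return p,d
def world(n,px,depth):
    c=arm.camera_info(n);K=np.array(c['intrinsics'],float);D=np.array(c['dist'],float);R=np.array(c['R']);t=np.array(c['t'])
    px=np.asarray(px,float).reshape(-1,1,2);u=cv2.undistortPoints(px,K,D).reshape(-1,2)
    z=np.asarray(depth,float).reshape(-1,1)
    return (np.c_[u,np.ones(len(u))]*z-t)@R
def proj(n,X):
    c=arm.camera_info(n);return cv2.projectPoints(np.asarray(X,float).reshape(-1,3),cv2.Rodrigues(np.array(c['R'],float))[0],np.array(c['t'],float),np.array(c['intrinsics'],float),np.array(c['dist'],float))[0].reshape(-1,2)
def cloud(n,d):
    v,u=np.nonzero(d>0);return np.c_[u,v],world(n,np.c_[u,v],d[v,u])
E
python3 - <<'E'
from h import *
np.set_printoptions(precision=1,suppress=True)
for n in('scene','top'):
    p,d=grab(n,n+'0.png')
    for q in('box','lid','clip_front','clip_left','clip_right','jar','mallet','burnisher'):
        for r in arm.look_for(q,n)[:2]:
            a=r['at'];z=d[int(a[1]),int(a[0])];print(n,q,round(r['confidence'],2),np.array(a),world(n,a,z)[0] if z>0 else None)
o=arm.get_obs();print(o['clock'],o['eef_pos'],o['ee_rot'],o['ft_force'])
E
```

```text
pics
scene box 0.92 [296.4 203.1] [565.3  66.4 105. ]
scene lid 0.75 [293.2 192. ] [543.5  82.9 112.7]
scene clip_front 0.42 [257.6 164.8] [296.6 226.1  -0.1]
scene clip_left 0.47 [331.9 159.7] [545.6 211.6 123.2]
scene clip_right 0.67 [254.1 219.3] [533.7 -22.8 106.7]
scene clip_right 0.61 [331.  163.2] [545.5 208.7 115.6]
scene jar 0.69 [396.5 184.2] [664.4 296.2  61. ]
scene mallet 0.58 [348.3 261.5] [699.7  61.   26. ]
scene burnisher 0.71 [256.5 315.3] [ 662.  -160.8   50. ]
top box 0.98 [277.6 292.6] [540.7  96.8 112.9]
top lid 0.87 [276.9 295. ] [536.7  97.8 113.4]
top clip_front 0.78 [269.7 355.8] [437.9 105.8 126. ]
top clip_left 0.92 [209.4 290.4] [541.3 210.  119. ]
top clip_right 0.8 [348.1 302.8] [528.  -20.5 123.1]
top jar 0.96 [165.5 224.5] [651.2 299.8  88.1]
top mallet 0.91 [292.3 207.5] [694.1  81.8  21.1]
top burnisher 0.76 [410.4 233.7] [ 647.6 -132.1   72.1]
top burnisher 0.28 [279.7 294.4] [537.8  93.3 111.9]
0.9 [263.4 675.5 220. ] [[-0.9  0.4  0. ]
 [ 0.4  0.9 -0. ]
 [-0.   0.  -1. ]] [-0.1  0.4  0.6]
```

View pics/scene0.png

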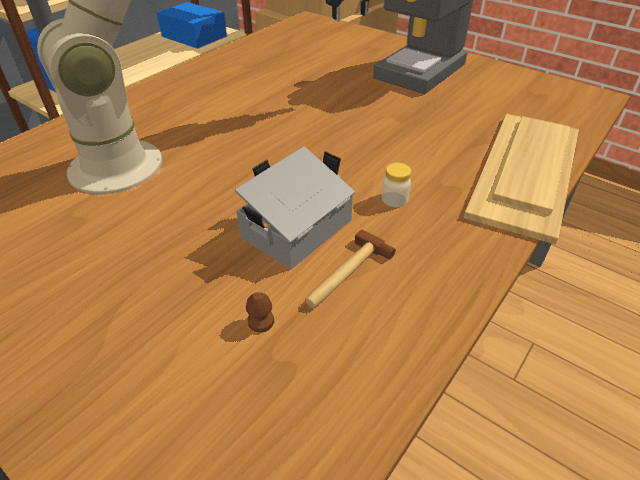

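View pics/top0.png

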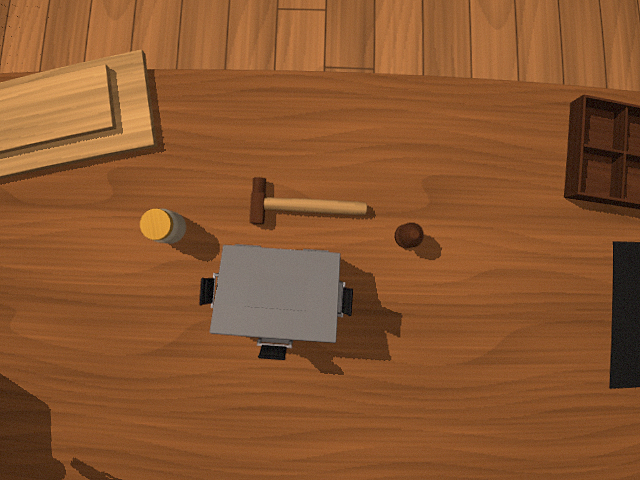

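The top view shows the box at about (277, 294) with the lid part open. Its clips are at (270, 352) front, (207, 291) left and (347, 301) right. The jar is at (160, 225), the mallet at (300, 205) and the burnisher at (409, 235). The scene view agrees.

```bash
cat > fit.py <<'E'
from h import *
from scipy.optimize import least_squares
np.set_printoptions(precision=2,suppress=True)
p,d=grab('top')
px,W=cloud('top',d)
rgb=p[px[:,1],px[:,0]].astype(int)
near=(abs(W[:,0]-540)<150)&(abs(W[:,1]-97)<150)
grey=(rgb.max(1)-rgb.min(1)<20)&(rgb.mean(1)>90)
L=W[near&grey&(W[:,2]>78)]
A=np.c_[L[:,:2],np.ones(len(L))]
w=np.ones(len(L),bool)
for _ in range(5):
    c=np.linalg.lstsq(A[w],L[w,2],rcond=None)[0]; r=L[:,2]-A@c; w=abs(r)<4
L=L[w]
g=c[:2];s=np.hypot(*g);th=np.arctan(s);print('lid angle',th,'rms',r[w].std(),'up dir yaw',np.arctan2(g[1],g[0]))
(cx,cy),sz,ang=cv2.minAreaRect(L[:,:2].astype(np.float32));print('rect',cx,cy,sz,ang)
# front dir = uphill; box +x = downhill
rect=cv2.boxPoints(((cx,cy),sz,ang));e=[rect[1]-rect[0],rect[2]-rect[1]]
bx=min([s_*v/np.linalg.norm(v) for v in e for s_ in(1,-1)],key=lambda v:v@g)
yaw=np.arctan2(bx[1],bx[0]);by=np.array([-bx[1],bx[0]])
# lid centre top: hinge at +78; centre along x from hinge: -78cos(th)+... top offset 8 -> +8 sin(th)
off=78-78*np.cos(th)+8*np.sin(th)
C=np.array([cx,cy])-bx*off
print('yaw',yaw,'C',C,'x-extent',(L[:,:2]@bx).min()-C@bx,(L[:,:2]@bx).max()-C@bx,'y',(L[:,:2]@by).min()-C@by,(L[:,:2]@by).max()-C@by)
print('lid z at front/hinge',np.percentile(L[:,2],[1,99]))
dark=near&(rgb.max(1)<60)&(W[:,2]>80)
B=np.c_[(W[dark][:,:2]-C)@np.c_[bx,by],W[dark][:,2]]
for n,m in(('front',B[:,0]<-80),('left',B[:,1]>105),('right',B[:,1]<-105)):
    Q=B[m];print(n,len(Q),Q.min(0),Q.max(0),Q.mean(0))
E
python3 fit.py
```

```text
lid angle 0.36069012068934514 rms 1.3667636962652694 up dir yaw 3.0978609357710294
rect 543.2449951171875 99.25985717773438 (205.36512756347656, 147.55215454101562) 87.78477478027344
yaw -0.03866297 C [535.41  99.56] x-extent -65.93369443310041 81.61850573449146 y -102.68255539299331 102.68259527079962
lid z at front/hinge [ 83.33 137.88]
front 346 [-101.79  -21.74   80.79] [-81.42  23.58 130.68] [-93.15  -0.38 116.32]
left 330 [-21.43 110.36  93.3 ] [ 22.09 123.03 133.61] [  1.17 115.44 119.08]
right 273 [ -25.05 -125.85   86.41] [  29.02 -106.81  131.84] [  -0.01 -118.08  120.65]
```

Emit:
arm_command(increments=[[[0,0,0.033],[1.77,-4.78,0],1],[[0,0,0.033],[1.77,-4.78,0],1],[[0,0,0.033],[1.77,-4.78,0],1],[[0,0,0.033],[1.77,-4.78,0],1],[[0,0,0.033],[1.77,-4.78,0],1],[[0,0,0.033],[1.77,-4.78,0],1],[[0,0,0.033],[1.77,-4.78,0],1],[[0,0,0.033],[1.77,-4.78,0],1],[[0,0,0.033],[1.77,-4.78,0],1],[[0,0,0.033],[1.77,-4.78,0],1],[[0,0,0.033],[1.77,-4.78,0],1],[[0,0,0.033],[1.77,-4.78,0],1]], squeeze=20)

```text
clock: 2.45
eef_pos: [476.4, 100.4, 220.3]
ee_rot: [[-1.0, -0.025, 0.001], [-0.025, 1.0, 0.0], [-0.001, 0.0, -1.0]]
ft_force: [0.6, 1.2, -0.7]
width: -0.5
gripper_force: 0.0
```

Emit:
arm_command(increments=[[[0,0,-0.032],[0,0.1,-2],1],[[0,0,-0.032],[0,0,-2],1],[[0,0,0],[0,0,-2],1],[[0,0,0],[0,0,-0.6],1],[[0,0,0],[0,0,-0.6],1],[[0,0,0],[0,0,-0.6],1],[[0,0,0],[0,0,-0.6],1],[[0,0,0],[0,0,-0.6],1],[[0,0,0],[0,0,-0.6],1],[[0,0,0],[0,0,-0.6],1],[[0,0,0],[0,0,-0.6],1],[[0,0,0],[0,0,-0.6],1]])

```text
clock: 3.95
eef_pos: [475.9, 102.9, 105.6]
ee_rot: [[-0.999, 0.04, 0.0], [0.04, 0.999, 0.0], [-0.0, 0.0, -1.0]]
ft_force: [-0.8, 0.2, 1.4]
width: 0.1
gripper_force: 0.7
```

Emit:
arm_command(increments=[[[0,0,0],[0,0,-0.2],1],[[0,0,0],[0,0,-0.2],1],[[0,0,0],[0,0,-0.2],1],[[0,0,0],[0,0,-0.1],1]])

```text
clock: 4.45
eef_pos: [475.8, 102.9, 98.9]
ee_rot: [[-0.999, 0.04, 0.0], [0.04, 0.999, 0.0], [-0.0, 0.0, -1.0]]
ft_force: [-1.7, 0.9, 1.9]
width: 0.1
gripper_force: 0.7
```

Emit:
arm_command(increments=[[[0,0,0],[0,0,-0.1],1],[[0,0,0],[0,0,0],1]])

```text
clock: 4.7
eef_pos: [475.9, 102.9, 97.9]
ee_rot: [[-0.999, 0.04, 0.0], [0.04, 0.999, 0.0], [-0.0, 0.0, -1.0]]
ft_force: [-1.1, 1.0, 0.1]
width: -0.1
gripper_force: 0.1
```

Emit:
arm_command(increments=[[[0,0,0],[0,0,-0.05],1],[[0,0,0],[0,0,0],1]])

```text
clock: 4.95
eef_pos: [475.8, 102.9, 97.5]
ee_rot: [[-0.999, 0.04, 0.0], [0.04, 0.999, 0.0], [-0.0, 0.0, -1.0]]
ft_force: [-0.5, -0.2, 0.4]
width: -0.2
gripper_force: 0.4
```

Emit:
arm_command(increments=[[[0,0,0],[0,0,-0.05],1],[[0,0,0],[0,0,0],1]])

```text
clock: 5.2
eef_pos: [475.8, 102.9, 97.0]
ee_rot: [[-0.999, 0.04, 0.0], [0.04, 0.999, 0.0], [-0.0, 0.0, -1.0]]
ft_force: [-1.4, -0.1, 1.1]
width: -0.0
gripper_force: 0.5
```

Emit:
arm_command(increments=[[[0,0,0],[0,0,-0.05],1],[[0,0,0],[0,0,0],1]])

```text
clock: 5.45
eef_pos: [475.7, 102.9, 96.4]
ee_rot: [[-0.999, 0.04, -0.0], [0.04, 0.999, -0.0], [0.0, -0.0, -1.0]]
ft_force: [-1.2, -0.9, 1.1]
width: -0.2
gripper_force: 0.4
```

Run:
```python
from h import *
for n in('scene','top'):
    p,d=grab(n)
    s=slice(120,280),slice(210,390)
    if n=='top': s=slice(220,380),slice(180,380)
    cv2.imwrite(f'pics/{n}1.png',cv2.resize(p[s][:,:,::-1],None,fx=4,fy=3.7))
print(np.array([arm.get_obs()['ft_force'] for _ in range(3)]))
```

```text
[[-1.07680245 -0.30567389  0.26171875]
 [-1.07680245 -0.30567389  0.26171875]
 [-1.07680245 -0.30567389  0.26171875]]
```

View pics/scene1.png

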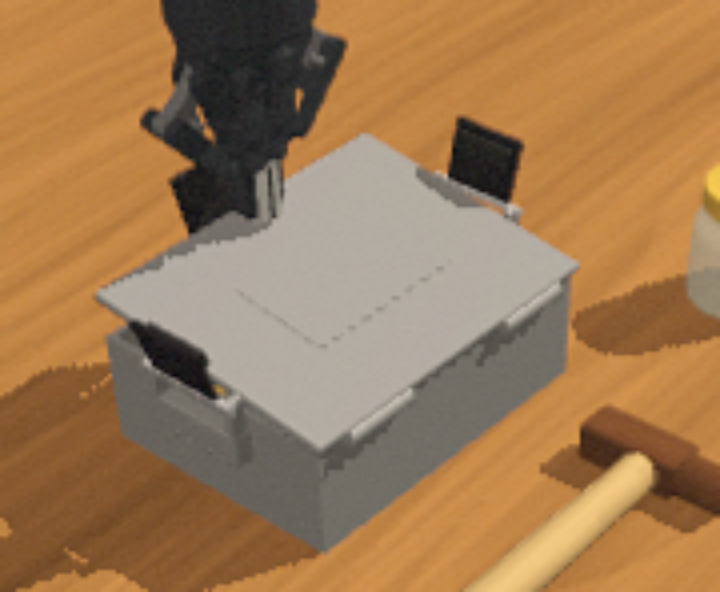

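The crop shows the fingertip on the lid at (265, 225), and the lid not quite shut, with a gap at (125, 330). I'll keep pressing in small steps.

Emit:
arm_command(increments=[[[0,0,0],[0,0,-0.1],1],[[0,0,0],[0,0,-0.1],1]])

```text
clock: 5.8
eef_pos: [475.7, 102.9, 94.4]
ee_rot: [[-0.999, 0.04, -0.0], [0.04, 0.999, -0.0], [0.0, -0.0, -1.0]]
ft_force: [0.0, -0.1, 2.0]
width: -0.2
gripper_force: 0.7
```

```bash
python3 fit.py | head -1; python3 -c "
from h import *
print(arm.get_obs()['ft_force'])"
```

```text
lid angle 0.15343779292792972 rms 1.3758166310138147 up dir yaw 3.088953305898713
[-1.78716476  0.4104865   1.90471042]
```

```bash
cat >> h.py <<'E'
C=np.array([535.4,99.6]);bx=np.array([.99925,-.0387]);by=np.array([.0387,.99925])
def boxcloud(n):
    p,d=grab(n);px,W=cloud(n,d);return p,px,np.c_[(W[:,:2]-C)@bx,(W[:,:2]-C)@by,W[:,2]]
E
python3 - <<'E'
from h import *
np.set_printoptions(precision=1,suppress=True)
for n in('top','scene'):
    p,px,B=boxcloud(n)
    for Y in(-90,-70,-50,50,70,90):
        print(n,Y,[round(float(np.median(B[m][:,2])),1) if m.any() else None for X in range(-80,90,20) for m in[(abs(B[:,0]-X)<5)&(abs(B[:,1]-Y)<8)&(B[:,2]>60)]])
E
```

```text
top -90 [105.6, 104.7, 101.5, 98.2, 95.5, 92.1, 89.4, 86.1, 83.0]
top -70 [106.3, 104.5, 101.2, 98.6, 95.2, 92.6, 89.2, 86.4, 81.8]
top -50 [533.9, 491.2, 453.6, 99.6, 96.1, 93.1, 89.0, 86.1, 82.4]
top 50 [512.3, 498.1, 460.2, 98.8, 95.9, 93.0, 89.6, 86.6, 82.7]
top 70 [None, 104.7, 101.3, 98.7, 95.4, 92.5, 89.4, 86.4, 82.6]
top 90 [None, 104.6, 101.5, 98.5, 95.2, 92.2, 89.4, 86.9, 84.0]
scene -90 [73.9, 105.2, 102.2, 99.2, 96.1, 93.2, 89.7, 87.0, 79.8]
scene -70 [456.7, 105.8, 102.0, 99.6, 96.0, 92.9, 90.4, 86.7, 81.2]
scene -50 [447.0, 402.5, 434.7, 429.1, 96.8, 93.9, 89.8, 86.5, 81.1]
scene 50 [None, 105.9, 103.9, 99.5, 96.4, 92.8, 90.1, 86.7, 80.6]
scene 70 [None, 105.0, 102.6, 99.3, 96.1, 92.4, 89.5, 86.4, 80.4]
scene 90 [None, 105.2, 101.8, 99.4, 95.9, 92.6, 89.5, 86.9, 76.1]
```

View pics/top1.png

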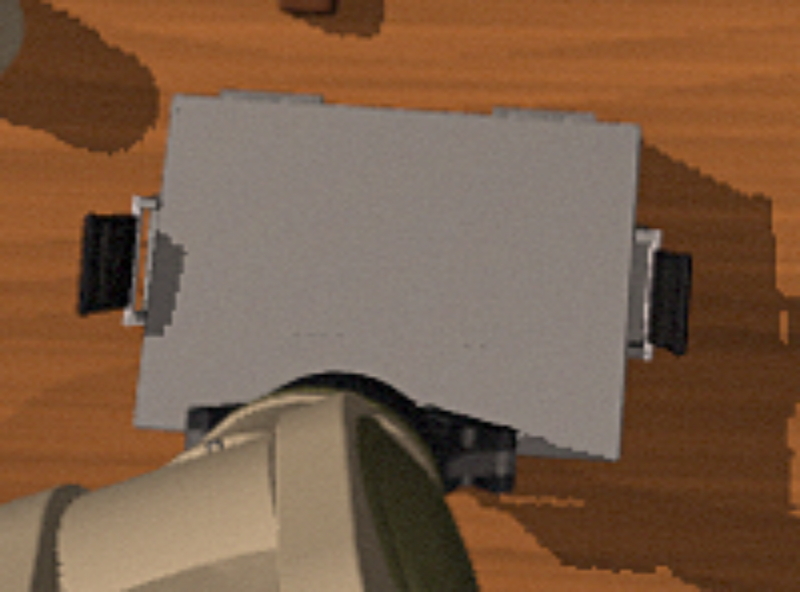

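The top crop shows the arm over the lid's front edge and both side clips leaning outwards, at (105, 265) and (670, 300). The lid is at 0.15 rad, higher than the fingertip position implies, so I'll check where the fingertips really are.

Run:
```python
from h import *
np.set_printoptions(precision=1,suppress=True)
p,px,B=boxcloud('scene')
T=proj('scene',[[475.7,102.9,z] for z in(80.4,94.4,104.5,120)]);print(T)
m=(abs(px[:,0]-275)<10)&(px[:,1]>150)&(px[:,1]<186)
for v in range(150,188,3):
    print(v,[(u,B[k].round(0).astype(int).tolist(),int(p[v,u].mean())) for u in(268,272,276,279,282) for k in np.nonzero((px[:,0]==u)&(px[:,1]==v))[0]])
q=p[120:210,220:330][:,:,::-1];cv2.imwrite('pics/s2.png',cv2.resize(q,None,fx=7,fy=6.6,interpolation=cv2.INTER_NEAREST))
```

```text
[[275.7 187.9]
 [275.3 182.6]
 [275.  178.8]
 [274.5 172.8]]
150 [(268, [-49, -22, 191], 34), (272, [-43, -17, 192], 46), (276, [-54, 5, 176], 37), (279, [-46, 5, 180], 45), (282, [-42, 10, 179], 49)]
153 [(268, [-50, -21, 184], 34), (272, [-42, -18, 186], 47), (276, [-42, -7, 180], 40), (279, [-45, 4, 173], 40), (282, [-44, 12, 170], 39)]
156 [(268, [-55, -17, 173], 36), (272, [-44, -17, 177], 41), (276, [-42, -8, 174], 35), (279, [-46, 5, 165], 35), (282, [-53, 20, 155], 36)]
159 [(268, [-63, -11, 159], 38), (272, [-43, -19, 172], 36), (276, [-53, 2, 157], 41), (279, [-47, 5, 158], 42), (282, [-212, 176, 1], 106)]
162 [(268, [-50, -23, 164], 42), (272, [-46, -16, 162], 37), (276, [-47, -4, 155], 45), (279, [-47, 4, 151], 47), (282, [-201, 165, 2], 136)]
165 [(268, [-46, -28, 161], 40), (272, [-50, -14, 152], 44), (276, [-49, -3, 146], 38), (279, [-48, 4, 143], 103), (282, [-192, 155, 1], 133)]
168 [(268, [-46, -29, 154], 47), (272, [-51, -13, 143], 29), (276, [-48, -5, 140], 140), (279, [-47, 3, 136], 137), (282, [-73, 37, 107], 149)]
171 [(268, [-62, -15, 132], 43), (272, [-54, -11, 133], 32), (276, [-48, -6, 134], 141), (279, [-49, 5, 127], 143), (282, [-65, 29, 107], 171)]
174 [(268, [-64, -14, 124], 43), (272, [-52, -14, 129], 32), (276, [-49, -5, 125], 142), (279, [-51, 5, 119], 144), (282, [-59, 22, 105], 173)]
177 [(268, [-67, -12, 113], 50), (272, [-51, -15, 122], 34), (276, [-46, -9, 121], 142), (279, [-49, 3, 113], 145), (282, [-55, 17, 102], 171)]
180 [(268, [-65, -15, 108], 111), (272, [-61, -6, 105], 102), (276, [-49, -7, 111], 128), (279, [-52, 5, 103], 175), (282, [-48, 10, 102], 169)]
183 [(268, [-61, -19, 104], 108), (272, [-56, -12, 103], 109), (276, [-48, -8, 104], 172), (279, [-45, -3, 102], 171), (282, [-41, 3, 101], 172)]
186 [(268, [-52, -28, 106], 171), (272, [-48, -20, 103], 169), (276, [-43, -13, 101], 169), (279, [-38, -10, 102], 171), (282, [-38, -1, 97], 171)]
```

View pics/s2.png

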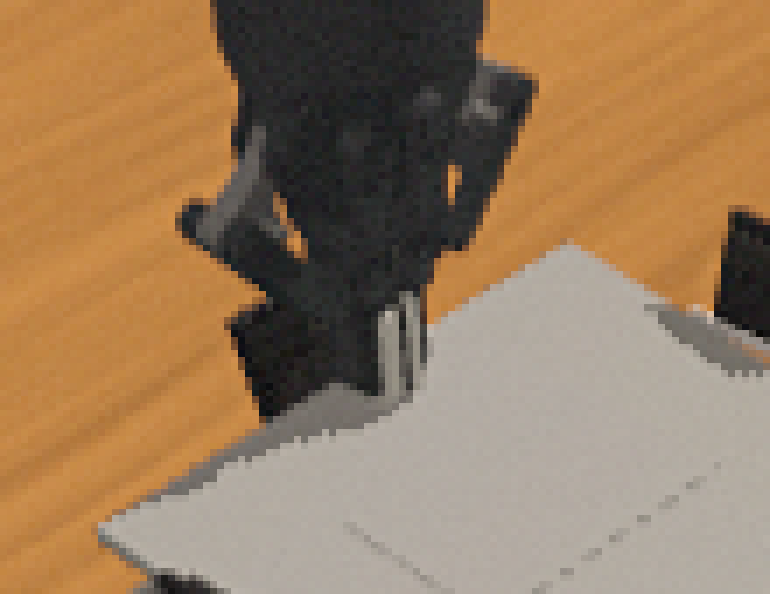

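The fingertips really end about 10 mm above the reported TCP height (tip at (400, 395) in the crop, z about 104). I'll calibrate to that contact rather than to the nominal figure, and carry on down.

Emit:
arm_command(increments=[[[0,0,0],[0,0,-0.4],1],[[0,0,0],[0,0,-0.4],1],[[0,0,0],[0,0,-0.4],1],[[0,0,0],[0,0,-0.3],1],[[0,0,0],[0,0,-0.2],1]])

```text
clock: 6.62
eef_pos: [475.7, 102.8, 77.2]
ee_rot: [[-0.999, 0.04, -0.0], [0.04, 0.999, -0.0], [0.0, -0.0, -1.0]]
ft_force: [-1.1, 0.2, 1.5]
width: 0.1
gripper_force: 0.7
```

Emit:
arm_command(increments=[[[0,0,0],[0,0,-0.1],1],[[0,0,0],[0,0,0],1]])

```text
clock: 6.88
eef_pos: [476.0, 102.9, 76.4]
ee_rot: [[-0.999, 0.04, 0.0], [0.04, 0.999, 0.0], [-0.0, 0.0, -1.0]]
ft_force: [-0.4, -0.7, -1.0]
width: 0.0
gripper_force: 0.0
```

Emit:
arm_command(increments=[[[0,0,0],[0,0,-0.1],1],[[0,0,0],[0,0,0],1]])

```text
clock: 7.12
eef_pos: [476.1, 102.9, 75.5]
ee_rot: [[-0.999, 0.04, 0.001], [0.04, 0.999, 0.0], [-0.001, 0.0, -1.0]]
ft_force: [0.5, 1.2, 0.2]
width: -0.2
gripper_force: 0.1
```

Emit:
arm_command(increments=[[[0,0,0],[0,0,-0.1],1],[[0,0,0],[0,0,0],1]])

```text
clock: 7.38
eef_pos: [476.0, 102.9, 74.4]
ee_rot: [[-0.999, 0.04, 0.0], [0.04, 0.999, 0.0], [-0.0, 0.0, -1.0]]
ft_force: [1.1, -0.3, 0.6]
width: -0.0
gripper_force: 0.2
```

Emit:
arm_command(increments=[[[0,0,0],[0,0,-0.05],1],[[0,0,0],[0,0,0],1]])

```text
clock: 7.62
eef_pos: [475.9, 102.9, 74.0]
ee_rot: [[-0.999, 0.04, 0.0], [0.04, 0.999, 0.0], [-0.0, 0.0, -1.0]]
ft_force: [1.0, -0.3, 0.2]
width: 0.2
gripper_force: 0.3
```

Emit:
arm_command(increments=[[[0,0,0],[0,0,-0.05],1],[[0,0,0],[0,0,0],1]])

```text
clock: 7.88
eef_pos: [475.8, 102.9, 73.5]
ee_rot: [[-0.999, 0.04, 0.0], [0.04, 0.999, 0.0], [-0.0, 0.0, -1.0]]
ft_force: [0.9, -0.7, 0.3]
width: -0.0
gripper_force: 0.3
```

Run:
```python
from h import *
p,px,B=boxcloud('scene')
for Y in(-90,-70,70,90):
    print(Y,[round(float(np.median(B[m][:,2])),1) if m.any() else None for X in range(-80,90,20) for m in[(abs(B[:,0]-X)<5)&(abs(B[:,1]-Y)<8)&(B[:,2]>60)]])
```

```text
-90 [85.6, 85.0, 85.9, 85.1, 84.2, 85.0, 84.2, 84.6, 79.1]
-70 [433.5, 86.4, 85.3, 84.6, 85.1, 84.6, 84.2, 83.9, 81.0]
70 [83.5, 86.1, 85.6, 85.1, 84.5, 84.3, 84.5, 83.6, 80.0]
90 [83.0, 85.3, 84.3, 85.1, 84.7, 84.1, 83.6, 84.1, 80.2]
```

Nearly closed, about 1.5 mm left. Continuing until the force rises.

Emit:
arm_command(increments=[[[0,0,0],[0,0,-0.1],1],[[0,0,0],[0,0,0],1]])

```text
clock: 8.18
eef_pos: [475.7, 102.8, 72.4]
ee_rot: [[-0.999, 0.04, -0.0], [0.04, 0.999, -0.0], [0.0, -0.0, -1.0]]
ft_force: [0.7, 0.0, -0.3]
width: -0.3
gripper_force: 0.1
```

Emit:
arm_command(increments=[[[0,0,0],[0,0,-0.05],1],[[0,0,0],[0,0,0],1]])

```text
clock: 8.43
eef_pos: [475.6, 102.8, 71.9]
ee_rot: [[-0.999, 0.04, -0.0], [0.04, 0.999, -0.0], [0.0, -0.0, -1.0]]
ft_force: [-0.2, 0.4, 0.3]
width: -0.3
gripper_force: 0.1
```

Emit:
arm_command(increments=[[[0,0,0],[0,0,-0.05],1],[[0,0,0],[0,0,0],1]])

```text
clock: 8.68
eef_pos: [475.6, 102.8, 71.7]
ee_rot: [[-0.999, 0.04, -0.0], [0.04, 0.999, -0.0], [0.0, -0.0, -1.0]]
ft_force: [-1.4, -0.1, 5.8]
width: 0.0
gripper_force: 3.0
```

Lid stop felt at TCP z 71.7 (5.8 N), so tip height = TCP z + 11. On to the front clip.

Emit:
arm_command(increments=[[[0,0,0],[0,0,-0.0],1],[[0,0,0],[0,0,3],1],[[0,0,0],[0,0,4.5],1],[[0,0,0],[-3.1,0.1,0],1],[[0,0,0],[-3.1,0.1,0],1],[[0,0,0],[0,0,-1.6],1],[[0,0,0],[0,0,-1.6],1],[[0,0,0],[0,0,-1.6],1],[[0,0,0],[0,0,0],1]])

```text
clock: 9.8
eef_pos: [413.1, 104.6, 97.7]
ee_rot: [[-0.999, 0.04, -0.002], [0.04, 0.999, -0.001], [0.002, -0.001, -1.0]]
ft_force: [-0.8, 0.2, 0.2]
width: 0.0
gripper_force: 0.0
```

Emit:
arm_command(increments=[[[0,0,0],[0.6,-0.02,0],1],[[0,0,0],[0.6,-0.02,0],1],[[0,0,0],[0.6,-0.02,0],1],[[0,0,0],[0.6,-0.03,0],1],[[0,0,0],[0.6,-0.02,0],1],[[0,0,0],[0.6,-0.02,0],1],[[0,0,0],[0.6,-0.03,0],1],[[0,0,0],[0.6,-0.02,0],1]])

```text
clock: 10.8
eef_pos: [462.3, 103.0, 98.5]
ee_rot: [[-0.999, 0.04, 0.0], [0.04, 0.999, 0.0], [-0.0, 0.0, -1.0]]
ft_force: [-2.4, 0.6, -0.1]
width: 0.1
gripper_force: 0.9
```

Emit:
arm_command(increments=[[[0,0,0],[0.2,0,-0.4],1],[[0,0,0],[0.2,0,-0.4],1],[[0,0,0],[0.2,0,-0.3],1],[[0,0,0],[0,0,-0.2],1]])

```text
clock: 11.3
eef_pos: [468.3, 103.2, 85.3]
ee_rot: [[-0.999, 0.04, 0.001], [0.04, 0.999, 0.0], [-0.001, 0.0, -1.0]]
ft_force: [1.9, 0.2, 2.2]
width: 0.1
gripper_force: 1.0
```

Run:
```python
from h import *
p,d=grab('scene')
q=p[120:240,220:380][:,:,::-1];cv2.imwrite('pics/s3.png',cv2.resize(q,None,fx=5,fy=5))
```

```text
(no output)
```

View pics/s3.png

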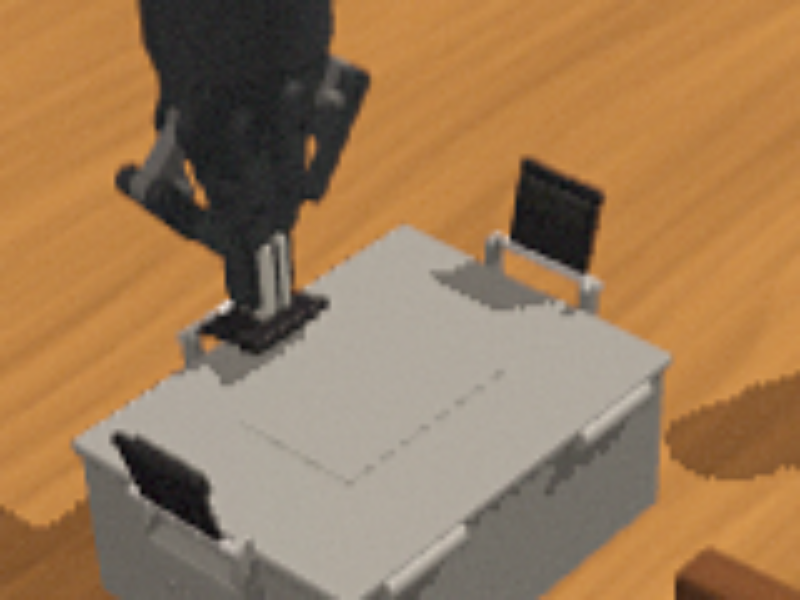

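The front clip at (265, 325) is folded almost flat over the closed lid, and the side clips at (560, 215) and (170, 485) are still upright. Now feeling for the stop.

Emit:
arm_command(increments=[[[0,0,0],[0,0,-0.2],1],[[0,0,0],[0,0,0],1]])

```text
clock: 11.6
eef_pos: [467.5, 103.0, 83.3]
ee_rot: [[-0.999, 0.04, -0.0], [0.04, 0.999, -0.0], [0.0, -0.0, -1.0]]
ft_force: [0.3, -0.3, 0.2]
width: -0.0
gripper_force: 0.1
```

Emit:
arm_command(increments=[[[0,0,0],[0,0,-0.06],1],[[0,0,0],[0,0,0],1]])

```text
clock: 11.85
eef_pos: [467.6, 103.0, 82.8]
ee_rot: [[-0.999, 0.04, -0.0], [0.04, 0.999, -0.0], [0.0, -0.0, -1.0]]
ft_force: [1.5, -0.4, 1.8]
width: 0.2
gripper_force: 0.6
```

Emit:
arm_command(increments=[[[0,0,0],[0,0,-0.06],1],[[0,0,0],[0,0,0],1]])

```text
clock: 12.1
eef_pos: [467.7, 103.0, 82.3]
ee_rot: [[-0.999, 0.04, -0.0], [0.04, 0.999, -0.0], [0.0, -0.0, -1.0]]
ft_force: [-0.3, 0.5, 2.1]
width: 0.3
gripper_force: 0.7
```

Emit:
arm_command(increments=[[[0,0,0],[0,0,-0.06],1],[[0,0,0],[0,0,0],1]])

```text
clock: 12.35
eef_pos: [467.8, 103.0, 81.6]
ee_rot: [[-0.999, 0.04, 0.0], [0.04, 0.999, -0.0], [-0.0, -0.0, -1.0]]
ft_force: [-0.0, 0.0, 1.6]
width: -0.2
gripper_force: 0.7
```

Emit:
arm_command(increments=[[[0,0,0],[0,0,-0.05],1],[[0,0,0],[0,0,0],1]])

```text
clock: 12.6
eef_pos: [467.9, 103.0, 81.2]
ee_rot: [[-0.999, 0.04, 0.0], [0.04, 0.999, 0.0], [-0.0, 0.0, -1.0]]
ft_force: [0.6, -0.0, 1.3]
width: 0.0
gripper_force: 0.7
```

Emit:
arm_command(increments=[[[0,0,0],[0,0,-0.05],1],[[0,0,0],[0,0,0],1]])

```text
clock: 12.85
eef_pos: [467.9, 103.0, 80.7]
ee_rot: [[-0.999, 0.04, 0.0], [0.04, 0.999, 0.0], [-0.0, 0.0, -1.0]]
ft_force: [0.8, 0.1, 0.9]
width: 0.3
gripper_force: 0.7
```

Emit:
arm_command(increments=[[[0,0,0],[0,0,-0.05],1],[[0,0,0],[0,0,0],1]])

```text
clock: 13.1
eef_pos: [467.9, 103.0, 80.2]
ee_rot: [[-0.999, 0.04, 0.0], [0.04, 0.999, 0.0], [-0.0, 0.0, -1.0]]
ft_force: [1.3, -0.4, 1.5]
width: 0.4
gripper_force: 0.8
```

Emit:
arm_command(increments=[[[0,0,0],[0,0,-0.05],1],[[0,0,0],[0,0,0],1]])

```text
clock: 13.35
eef_pos: [467.9, 103.1, 79.7]
ee_rot: [[-0.999, 0.04, 0.0], [0.04, 0.999, 0.0], [-0.0, 0.0, -1.0]]
ft_force: [1.2, 0.1, 2.0]
width: 0.0
gripper_force: 0.8
```

Emit:
arm_command(increments=[[[0,0,0],[0,0,-0.05],1],[[0,0,0],[0,0,0],1]])

```text
clock: 13.6
eef_pos: [467.8, 103.1, 79.1]
ee_rot: [[-0.999, 0.04, 0.0], [0.04, 0.999, 0.0], [-0.0, 0.0, -1.0]]
ft_force: [1.3, 0.0, 2.9]
width: 0.1
gripper_force: 0.9
```

Emit:
arm_command(increments=[[[0,0,0],[0,0,-0.04],1],[[0,0,0],[0,0,0],1]])

```text
clock: 13.85
eef_pos: [467.9, 103.1, 79.0]
ee_rot: [[-0.999, 0.04, 0.0], [0.04, 0.999, 0.0], [-0.0, 0.0, -1.0]]
ft_force: [1.3, -0.3, 6.5]
width: 0.2
gripper_force: 2.8
```

Emit:
arm_command(increments=[[[0,0,0],[0,0,-0.03],1],[[0,0,0],[0,0,0],1]])

```text
clock: 14.1
eef_pos: [467.9, 103.1, 78.9]
ee_rot: [[-0.999, 0.04, 0.0], [0.04, 0.999, 0.0], [-0.0, 0.0, -1.0]]
ft_force: [-0.6, 0.3, 10.3]
width: -0.0
gripper_force: 5.0
```

Emit:
arm_command(increments=[[[0,0,0],[0,0,-0.03],1],[[0,0,0],[0,0,0],1]])

```text
clock: 14.35
eef_pos: [467.9, 103.1, 78.8]
ee_rot: [[-0.999, 0.04, 0.001], [0.04, 0.999, 0.0], [-0.001, 0.0, -1.0]]
ft_force: [-0.4, 0.6, 14.2]
width: -0.2
gripper_force: 7.0
```

Front clip home, stop felt at z 79.0 (14 N at most). Now the left clip.

Emit:
arm_command(increments=[[[0,0,0],[0,0,2],1],[[0,0,0],[0,0,5],1],[[0,0,0],[1.83,3.61,0],1],[[0,0,0],[1.83,3.61,0],1],[[0,0,0],[1.83,3.61,0],1],[[0,0,0],[1.83,3.61,0],1],[[0,0,0],[0,0,-1.6],1],[[0,0,0],[0,0,-1.6],1],[[0,0,0],[0,0,-1.8],1],[[0,0,0],[0,0,0],1]])

```text
clock: 15.6
eef_pos: [539.8, 246.0, 96.3]
ee_rot: [[-0.999, 0.041, -0.003], [0.041, 0.999, -0.002], [0.003, -0.002, -1.0]]
ft_force: [-0.3, -0.9, 0.6]
width: -0.1
gripper_force: 0.0
```

Emit:
arm_command(increments=[[[0,0,0],[-0.02,-0.6,0],1],[[0,0,0],[-0.02,-0.6,0],1],[[0,0,0],[-0.02,-0.6,0],1],[[0,0,0],[-0.03,-0.6,0],1],[[0,0,0],[-0.02,-0.6,0],1],[[0,0,0],[-0.02,-0.5,0],1],[[0,0,0],[-0.03,-0.5,0],1],[[0,0,0],[-0.02,-0.4,0],1]])

```text
clock: 16.6
eef_pos: [539.1, 203.3, 98.1]
ee_rot: [[-0.999, 0.04, -0.0], [0.04, 0.999, 0.0], [0.0, 0.0, -1.0]]
ft_force: [1.0, 3.7, -0.4]
width: 0.0
gripper_force: 1.1
```

Emit:
arm_command(increments=[[[0,0,0],[0,-0.2,-0.4],1],[[0,0,0],[0,-0.2,-0.4],1],[[0,0,0],[0,-0.2,-0.3],1],[[0,0,0],[0,0,-0.2],1]])

```text
clock: 17.1
eef_pos: [539.1, 196.9, 84.9]
ee_rot: [[-0.999, 0.04, -0.0], [0.04, 0.999, -0.001], [0.0, -0.001, -1.0]]
ft_force: [0.5, -1.0, 2.7]
width: 0.1
gripper_force: 1.4
```

Run:
```python
from h import *
p,d=grab('scene')
q=p[120:240,220:380][:,:,::-1];cv2.imwrite('pics/s4.png',cv2.resize(q,None,fx=5,fy=5))
```

```text
(no output)
```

View pics/s4.png

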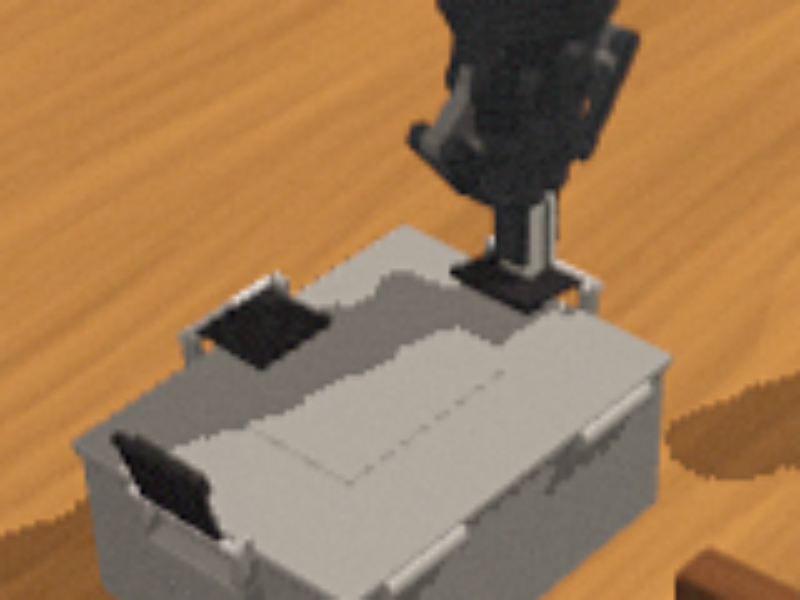

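The front clip lies flat at (265, 325) and the left clip at (515, 283) is nearly down under the fingers. Feeling for its stop.

Emit:
arm_command(increments=[[[0,0,0],[0,0,-0.05],1],[[0,0,0],[0,0,-0.05],1],[[0,0,0],[0,0,0],1]])

```text
clock: 17.52
eef_pos: [539.1, 197.5, 84.2]
ee_rot: [[-0.999, 0.04, -0.0], [0.04, 0.999, -0.0], [0.0, -0.0, -1.0]]
ft_force: [-0.2, -0.1, 1.4]
width: 0.2
gripper_force: 0.6
```

Emit:
arm_command(increments=[[[0,0,0],[0,0,-0.05],1],[[0,0,0],[0,0,0],1]])

```text
clock: 17.77
eef_pos: [539.2, 197.4, 83.7]
ee_rot: [[-0.999, 0.04, 0.0], [0.04, 0.999, -0.0], [-0.0, -0.0, -1.0]]
ft_force: [-0.5, -1.9, 2.4]
width: 0.0
gripper_force: 1.2
```

Emit:
arm_command(increments=[[[0,0,0],[0,0,-0.05],1],[[0,0,0],[0,0,0],1]])

```text
clock: 18.02
eef_pos: [539.1, 197.4, 83.1]
ee_rot: [[-0.999, 0.04, -0.0], [0.04, 0.999, -0.0], [0.0, -0.0, -1.0]]
ft_force: [-0.9, -1.3, 2.0]
width: -0.2
gripper_force: 1.1
```

Emit:
arm_command(increments=[[[0,0,0],[0,0,-0.03],1],[[0,0,0],[0,0,0],1]])

```text
clock: 18.27
eef_pos: [539.2, 197.4, 82.8]
ee_rot: [[-0.999, 0.04, 0.0], [0.04, 0.999, -0.0], [-0.0, -0.0, -1.0]]
ft_force: [-0.5, -1.6, 1.8]
width: 0.0
gripper_force: 1.1
```

Emit:
arm_command(increments=[[[0,0,0],[0,0,-0.04],1],[[0,0,0],[0,0,0],1]])

```text
clock: 18.52
eef_pos: [539.2, 197.5, 82.4]
ee_rot: [[-0.999, 0.04, 0.0], [0.04, 0.999, 0.0], [-0.0, 0.0, -1.0]]
ft_force: [-0.6, -2.8, 2.1]
width: 0.3
gripper_force: 1.1
```

Emit:
arm_command(increments=[[[0,0,0],[0,0,-0.04],1],[[0,0,0],[0,0,0],1]])

```text
clock: 18.77
eef_pos: [539.2, 197.4, 82.0]
ee_rot: [[-0.999, 0.04, -0.0], [0.04, 0.999, -0.0], [0.0, -0.0, -1.0]]
ft_force: [-0.3, -1.3, 1.8]
width: -0.4
gripper_force: 1.1
```

Emit:
arm_command(increments=[[[0,0,0],[0,0,-0.04],1],[[0,0,0],[0,0,0],1]])

```text
clock: 19.02
eef_pos: [539.2, 197.5, 81.6]
ee_rot: [[-0.999, 0.04, -0.0], [0.04, 0.999, 0.0], [0.0, 0.0, -1.0]]
ft_force: [-0.9, -1.2, 2.5]
width: 0.3
gripper_force: 1.1
```

Emit:
arm_command(increments=[[[0,0,0],[0,0,-0.03],1],[[0,0,0],[0,0,0],1]])

```text
clock: 19.27
eef_pos: [539.2, 197.5, 81.4]
ee_rot: [[-0.999, 0.04, 0.0], [0.04, 0.999, 0.0], [-0.0, 0.0, -1.0]]
ft_force: [-0.9, -2.0, 4.0]
width: 0.2
gripper_force: 1.9
```

Emit:
arm_command(increments=[[[0,0,0],[0,0,-0.03],1],[[0,0,0],[0,0,0],1]])

```text
clock: 19.52
eef_pos: [539.2, 197.5, 81.4]
ee_rot: [[-0.999, 0.04, 0.0], [0.04, 0.999, 0.0], [-0.0, 0.0, -1.0]]
ft_force: [-1.6, -3.4, 8.4]
width: 0.2
gripper_force: 3.5
```

Emit:
arm_command(increments=[[[0,0,0],[0,0,-0.03],1],[[0,0,0],[0,0,0],1]])

```text
clock: 19.77
eef_pos: [539.2, 197.4, 81.3]
ee_rot: [[-0.999, 0.04, 0.0], [0.04, 0.999, 0.0], [-0.0, 0.0, -1.0]]
ft_force: [-2.5, -2.7, 10.5]
width: 0.0
gripper_force: 5.1
```

Left clip home (stop at z 81.4). Now the right clip.

Emit:
arm_command(increments=[[[0,0,0],[0,0,2],1],[[0,0,0],[0,0,4.8],1],[[0,0,0],[-0.16,-4.1,0],1],[[0,0,0],[-0.16,-4.1,0],1],[[0,0,0],[-0.16,-4.1,0],1],[[0,0,0],[-0.16,-4.1,0],1],[[0,0,0],[-0.16,-4.1,0],1],[[0,0,0],[-0.16,-4.1,0],1],[[0,0,0],[0,0,-1.6],1],[[0,0,0],[0,0,-1.6],1],[[0,0,0],[0,0,-1.8],1],[[0,0,0],[0,0,0],1]])

```text
clock: 21.28
eef_pos: [528.8, -46.8, 97.0]
ee_rot: [[-0.999, 0.037, -0.003], [0.037, 0.999, 0.001], [0.003, 0.001, -1.0]]
ft_force: [-0.6, 0.1, -0.1]
width: 0.2
gripper_force: 0.0
```

Emit:
arm_command(increments=[[[0,0,0],[0.02,0.6,0],1],[[0,0,0],[0.02,0.6,0],1],[[0,0,0],[0.02,0.6,0],1],[[0,0,0],[0.03,0.6,0],1],[[0,0,0],[0.02,0.6,0],1],[[0,0,0],[0.02,0.5,0],1],[[0,0,0],[0.03,0.5,0],1],[[0,0,0],[0.02,0.5,0],1]])

```text
clock: 22.28
eef_pos: [531.3, -3.3, 98.7]
ee_rot: [[-0.999, 0.04, -0.0], [0.04, 0.999, -0.0], [0.0, -0.0, -1.0]]
ft_force: [0.1, -2.6, 0.2]
width: -0.4
gripper_force: 1.0
```

Emit:
arm_command(increments=[[[0,0,0],[0,0.2,-0.4],1],[[0,0,0],[0,0.2,-0.4],1],[[0,0,0],[0,0.2,-0.3],1],[[0,0,0],[0,0,-0.2],1],[[0,0,0],[0,0,0],1]])

```text
clock: 22.9
eef_pos: [531.1, 2.4, 85.5]
ee_rot: [[-0.999, 0.04, -0.001], [0.04, 0.999, -0.0], [0.001, -0.0, -1.0]]
ft_force: [1.4, -0.3, -0.2]
width: -0.2
gripper_force: 0.0
```

Emit:
arm_command(increments=[[[0,0,0],[0,0,-0.05],1],[[0,0,0],[0,0,-0.05],1],[[0,0,0],[0,0,0],1]])

```text
clock: 23.28
eef_pos: [531.1, 2.4, 84.8]
ee_rot: [[-0.999, 0.04, -0.0], [0.04, 0.999, -0.0], [0.0, -0.0, -1.0]]
ft_force: [-0.8, 0.8, 3.1]
width: 0.2
gripper_force: 0.8
```

Emit:
arm_command(increments=[[[0,0,0],[0,0,-0.05],1],[[0,0,0],[0,0,0],1]])

```text
clock: 23.52
eef_pos: [531.2, 2.5, 84.3]
ee_rot: [[-0.999, 0.04, -0.0], [0.04, 0.999, 0.0], [0.0, 0.0, -1.0]]
ft_force: [-1.2, 1.1, 1.6]
width: 0.0
gripper_force: 1.0
```

Emit:
arm_command(increments=[[[0,0,0],[0,0,-0.05],1],[[0,0,0],[0,0,0],1]])

```text
clock: 23.78
eef_pos: [531.3, 2.5, 83.7]
ee_rot: [[-0.999, 0.04, -0.0], [0.04, 0.999, -0.0], [0.0, -0.0, -1.0]]
ft_force: [-0.6, 1.0, 2.8]
width: -0.2
gripper_force: 0.9
```

Emit:
arm_command(increments=[[[0,0,0],[0,0,-0.04],1],[[0,0,0],[0,0,0],1]])

```text
clock: 24.02
eef_pos: [531.5, 2.5, 83.4]
ee_rot: [[-0.999, 0.04, 0.0], [0.04, 0.999, 0.0], [-0.0, 0.0, -1.0]]
ft_force: [-1.1, 0.6, 2.4]
width: -0.0
gripper_force: 0.9
```

Emit:
arm_command(increments=[[[0,0,0],[0,0,-0.04],1],[[0,0,0],[0,0,0],1]])

```text
clock: 24.28
eef_pos: [531.5, 2.5, 83.0]
ee_rot: [[-0.999, 0.04, 0.0], [0.04, 0.999, 0.0], [-0.0, 0.0, -1.0]]
ft_force: [-0.3, 1.8, 2.6]
width: -0.0
gripper_force: 0.9
```

Emit:
arm_command(increments=[[[0,0,0],[0,0,-0.04],1],[[0,0,0],[0,0,0],1]])

```text
clock: 24.52
eef_pos: [531.5, 2.5, 82.6]
ee_rot: [[-0.999, 0.04, 0.0], [0.04, 0.999, 0.0], [-0.0, 0.0, -1.0]]
ft_force: [-0.0, 0.9, 1.9]
width: 0.2
gripper_force: 0.9
```

Emit:
arm_command(increments=[[[0,0,0],[0,0,-0.04],1],[[0,0,0],[0,0,0],1]])

```text
clock: 24.78
eef_pos: [531.5, 2.5, 82.2]
ee_rot: [[-0.999, 0.04, 0.0], [0.04, 0.999, 0.0], [-0.0, 0.0, -1.0]]
ft_force: [-0.7, 1.3, 2.1]
width: -0.1
gripper_force: 0.9
```

Emit:
arm_command(increments=[[[0,0,0],[0,0,-0.04],1],[[0,0,0],[0,0,0],1]])

```text
clock: 25.02
eef_pos: [531.5, 2.5, 81.8]
ee_rot: [[-0.999, 0.04, 0.0], [0.04, 0.999, 0.0], [-0.0, 0.0, -1.0]]
ft_force: [0.1, 1.6, 2.7]
width: -0.1
gripper_force: 1.0
```

Emit:
arm_command(increments=[[[0,0,0],[0,0,-0.04],1],[[0,0,0],[0,0,0],1]])

```text
clock: 25.28
eef_pos: [531.5, 2.4, 81.4]
ee_rot: [[-0.999, 0.04, 0.0], [0.04, 0.999, 0.0], [-0.0, 0.0, -1.0]]
ft_force: [0.7, 1.5, 3.6]
width: -0.0
gripper_force: 1.0
```

Emit:
arm_command(increments=[[[0,0,0],[0,0,-0.04],1],[[0,0,0],[0,0,0],1]])

```text
clock: 25.52
eef_pos: [531.5, 2.5, 80.9]
ee_rot: [[-0.999, 0.04, 0.0], [0.04, 0.999, -0.0], [-0.0, -0.0, -1.0]]
ft_force: [0.5, 1.8, 2.0]
width: -0.2
gripper_force: 1.0
```

Emit:
arm_command(increments=[[[0,0,0],[0,0,-0.03],1],[[0,0,0],[0,0,0],1]])

```text
clock: 25.78
eef_pos: [531.5, 2.5, 80.7]
ee_rot: [[-0.999, 0.04, 0.0], [0.04, 0.999, 0.0], [-0.0, 0.0, -1.0]]
ft_force: [0.1, 1.6, 1.3]
width: 0.0
gripper_force: 1.0
```

Emit:
arm_command(increments=[[[0,0,0],[0,0,-0.03],1],[[0,0,0],[0,0,0],1]])

```text
clock: 26.02
eef_pos: [531.4, 2.5, 80.4]
ee_rot: [[-0.999, 0.04, 0.0], [0.04, 0.999, -0.0], [-0.0, 0.0, -1.0]]
ft_force: [0.8, 2.5, 1.9]
width: -0.1
gripper_force: 1.1
```

Emit:
arm_command(increments=[[[0,0,0],[0,0,-0.04],1],[[0,0,0],[0,0,0],1]])

```text
clock: 26.28
eef_pos: [531.4, 2.4, 79.9]
ee_rot: [[-0.999, 0.04, 0.0], [0.04, 0.999, -0.0], [-0.0, -0.0, -1.0]]
ft_force: [1.7, 2.4, 1.3]
width: 0.2
gripper_force: 1.0
```

Emit:
arm_command(increments=[[[0,0,0],[0,0,-0.04],1],[[0,0,0],[0,0,0],1]])

```text
clock: 26.52
eef_pos: [531.4, 2.5, 79.5]
ee_rot: [[-0.999, 0.04, 0.0], [0.04, 0.999, -0.0], [-0.0, -0.0, -1.0]]
ft_force: [1.9, 1.8, 2.4]
width: 0.1
gripper_force: 1.0
```

Emit:
arm_command(increments=[[[0,0,0],[0,0,-0.03],1],[[0,0,0],[0,0,0],1]])

```text
clock: 26.78
eef_pos: [531.4, 2.5, 79.3]
ee_rot: [[-0.999, 0.04, 0.0], [0.04, 0.999, 0.0], [-0.0, 0.0, -1.0]]
ft_force: [1.0, 1.6, 3.3]
width: 0.1
gripper_force: 2.0
```

Emit:
arm_command(increments=[[[0,0,0],[0,0,-0.03],1],[[0,0,0],[0,0,0],1]])

```text
clock: 27.02
eef_pos: [531.4, 2.5, 79.3]
ee_rot: [[-0.999, 0.04, 0.0], [0.04, 0.999, 0.0], [-0.0, 0.0, -1.0]]
ft_force: [0.5, 2.2, 8.4]
width: 0.3
gripper_force: 3.9
```

Emit:
arm_command(increments=[[[0,0,0],[0,0,-0.03],1],[[0,0,0],[0,0,0],1]])

```text
clock: 27.28
eef_pos: [531.4, 2.5, 79.2]
ee_rot: [[-0.999, 0.04, 0.0], [0.04, 0.999, -0.0], [-0.0, 0.0, -1.0]]
ft_force: [-1.7, 2.1, 11.0]
width: -0.4
gripper_force: 5.6
```

Emit:
arm_command(increments=[[[0,0,0],[0,0,2],1],[[0,0,0],[0,0,5],1],[[0,0,0],[-1,-5,2],1],[[0,0,0],[-1,-5,2],1],[[0,0,0],[-1,-5,2],1],[[0,0,0],[0,0,0],1]])

```text
clock: 28.02
eef_pos: [500.1, -152.5, 209.7]
ee_rot: [[-0.999, 0.047, 0.001], [0.047, 0.999, -0.002], [-0.001, -0.002, -1.0]]
ft_force: [1.4, -0.1, -0.2]
width: -0.4
gripper_force: 0.0
```

Run:
```python
from h import *
np.set_printoptions(precision=1,suppress=True)
p,px,B=boxcloud('top')
rgb=p[px[:,1],px[:,0]].astype(int);dark=(rgb.max(1)<60)&(B[:,2]>70)&(B[:,2]<140)
for n,x,y,a in(('front',-65,0,0),('left',0,92,1),('right',0,-92,1)):
    Q=B[dark&(abs(B[:,0]-x)<28)&(abs(B[:,1]-y)<28)];print(n,len(Q),Q.min(0),Q.max(0),'slope',np.polyfit(Q[:,a],Q[:,2],1))
print([round(float(np.median(B[(abs(B[:,0]-X)<8)&(abs(B[:,1]-60)<15),2])),1) for X in(-60,-30,0,30,60)],arm.get_obs()['clock'])
q=p[180:380,140:440][:,:,::-1];cv2.imwrite('pics/t5.png',cv2.resize(q,None,fx=2.6,fy=2.6))
```

```text
front 572 [-85.6 -22.4  78.2] [-45.2  27.1  94.8] slope [ 0.  92.5]
left 600 [-27.5  68.6  79.7] [ 27.  109.3  97.5] slope [-0.  94.9]
right 576 [ -25.1 -110.    71.6] [ 21.7 -71.3  94.7] slope [ 0.  93.2]
[83.2, 83.4, 83.9, 83.3, 83.3] 28.075
```

View pics/t5.png

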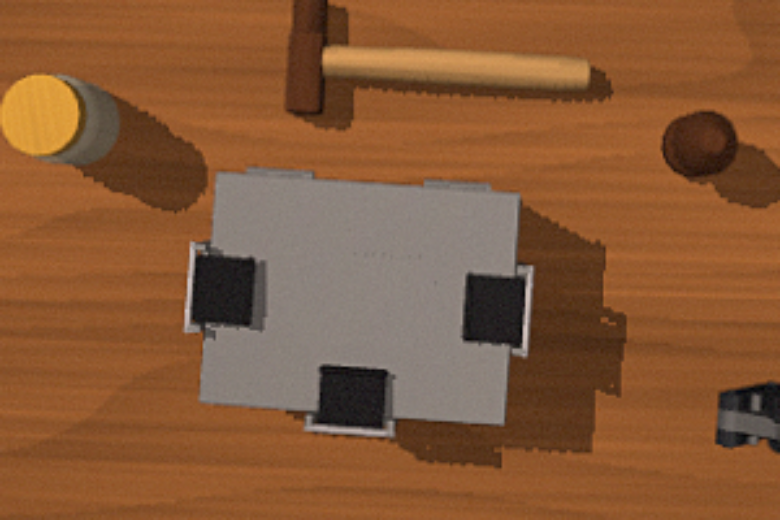

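The lid is shut and all three clips lie flat at (353, 397), (224, 290) and (495, 309), with zero slope in depth. The jar, mallet and burnisher haven't moved, and the arm is clear. Handing in.

```bash
python3 -c "
from cell import arm
print(arm.hand_in())"
```

```text
the job is handed in; nothing more can be done
None
```

I closed the lid and folded the front, left and right clips flat onto its stop-felt home positions, pressing with no more than about 14 N; the jar, mallet and burnisher were left alone, and I handed the job in at about 28 s.

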